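# Wedge the sample plate up to the probe tip

### The job

Lay the black levelling wedge in the guide way in front of the tilting sample plate, thin end first, and slide it under the plate's lip until the plate has risen to its height mark, the probe's ball tip, and just touches it. The probe is delicate, so let the plate meet it lightly and do not force it. Leave the wedge flat in the way, holding the plate up against the tip, and leave the other things on the bench where they are.

Things in the scene. Friction and masses are not known exactly. Their poses are not given: they have to be found in the camera images.
- wedge_heel (a point): Centre of the heel of the loose black plastic levelling wedge (0.15 kg, 150 mm long, 28 mm wide). The heel is an upright block 40 long, 28 wide, 46 mm high, by which the wedge is held or pushed; this point is 23 mm above the underside and 20 mm ahead of the flat rear face. x points along the wedge to its thin end, z up. At the start it lies on its flat underside on the bench.
- wedge_nose (a point): Bottom edge of the wedge's thin end, mid-width, 130 mm ahead of the heel centre. The taper is the 110 mm ahead of the heel: its flat top slopes from 28 mm thick at the heel to 4 mm at the thin end. Sole and slope are slick (friction 0.3 to 0.4); the wedge stays where it is left under load.
- way (a point): Wedge way: point on the top face of the fixed aluminium bed (12 mm thick, 195 mm wide), on the way's centre line, below the very front of the plate's lip. x is the push direction, under the plate, z up; the bed spans x -155 to 245 mm. Two steel guide strips, 6 mm high, 9 mm wide, 36 mm apart, run from x -120 to -10 mm and flare outwards from there back to x -146 mm. The wedge slides on the bed between them.
- lip (a point): Top of the sample plate's rounded front lip, mid-width, 4 mm behind its very front. The aluminium plate (8 mm thick, 110 mm wide, black specimen holder on it) is hinged 201 mm behind this point. At the start the lip rests with its underside 12 mm and this point 20 mm above the bed; it presses down with 2.5 to 5 N and has to rise 4 to 14 mm.
- plate (a joint): Tilt of the sample plate, rad: 0 at rest, grows as the lip rises (about 201 mm of lip height per rad).
- holder (a point): Top centre of the probe's black post holder, 45 mm high, 28 mm thick, 49 mm behind the lip's front. The post in it (127 mm high) carries a cross bar, about 85 mm above the bed, over the plate's centre line; from the bar hangs a thin pin with a 10 mm steel ball tip, the height mark, 3.5 to 10 mm above the plate at the start: set anew each time, not measured. Rigid but delicate: over 10 N on it is damage.
- spacer_mid (a point): Centre of a plain black spacer block, loose, 100 x 28 x 40 mm, no taper, lying beside the wedge; bystander.
- mouse_mid (a point): Centre of a black computer mouse, about 110 x 60 x 37 mm; bystander.
- junction_box_mid (a point): Centre of a small aluminium connector box, 67 x 112 x 53 mm; bystander.
Mind the look-alikes: they are no part of the job. What is shaped like the part that bears wedge_heel but turquoise or yellow is not meant.

How it is judged:
By the outcome, as a careful person would: the job done as asked, in the order asked, and still so for the second after the job is handed in, with the robot touching nothing.
It also fails if it takes over 54 s, if anything falls off the work surface, if the arm or the gripper's body presses on something with over 40 N, if the wrist force passes 120 N, or if a joint passes its speed limit or range.

### The arm

A 7-joint arm with a two-finger parallel gripper is mounted at the origin on the work surface. World frame = base frame: x ahead of the robot, y to its left, z up, the work surface at z = 0. Lengths are in m, angles in rad, forces in N, time in s.
With the tool pointing down it reaches from about 0.425 to 0.875 m from the base axis. Payload 4.7 kg.
Tool frame: the origin (TCP) lies at the very end of the fingers, on their centre line; the grasp point (between the pads) lies 19 mm behind it; z points along the fingers, y is the line along which they close (so a half turn about z gives the same grasp; the last joint's range is limited). The gripper opens to 87 mm and grips with 3 to 60 N. Pads are 19 mm wide; open, the fingers measure 117 mm over their backs; the gripper's body (75 mm by 190 mm) begins 51 mm behind the grasp point.
Start: joints at [0.014, 0.321, -0.07, 1.45, 0.023, 1.371, -0.057], TCP at [0.65, -0, 0.223] pointing down, gripper open.
Joint ranges: [-2.86, 2.86], [-0.3, 2.09], [-1.38, 1.24], [0.06, 2.45], [-1.56, 4.7], [0.09, 2.05], [-2.69, 2.69]. Speed limits (rad/s): [2.57, 2.57, 3.14, 3.14, 3.14, 3.14, 3.14].

### API

Orientations are given as a rotation vector (axis times angle).
In Python, from bench import ctrl, imaging, ticket gives the robot as it stands.
- The arm moves only by the tool jog_arm, never from a script. Its argument "rows" is text: rows parted by semicolons, each of 7 numbers parted by spaces: the shift along the tool's x, y, z in cm, then the turn, a rotation vector about the tool's x, y, z in rad, then the closure, from -1 (fully open) to 1 (shut), so that 0 is half open. A call has 1 to 5 rows; each row shifts and turns the commanded pose from where the row before left it, along the tool's axes as they then stand; what a row does not reach is not made up. A row lasts 1/8 s, in which the tool goes at most 62.5 mm and 10.7 degrees, less where a joint would pass 70% of its speed; a pose out of reach is approached as far as the arm can. A call with a gripper value outside its range is refused whole. The fingers move at their own pace and stop on an object; "force" is the grip in N (left out, the last holds). Time passes only in rows, so rows that do not move let the fingers close. It gives the time, the measured TCP pose, the force, the opening and the grip force at its end, in the units of the state.
- ctrl.get_state(): the state, without advancing time (a new reading comes with each control period).
- imaging.get_image(name): name is "scene" or "side" or "wrist"; returns a dict with "img" (400x640x3 uint8, blue, green, red), "vertical_fov" (degrees; the focal length in pixels is half the picture's height over the tangent of half this angle, whatever the lens; pixels are square), "cx", "cy" (the principal point, pixels), "origin" and "orientation" of the camera in the world. Camera axes: x right, y down, z forward; pixel columns grow to the right and rows downward; lengths in m; the calibration is good to about 2 mm. A picture is of the moment at which its call begins. There is no depth.
- ticket.close_job(): hands the job in; it is judged then, once.
The state is a dict: "time": time; "joint_positions": joint angles; "qd": joint speeds; "joint_torque": joint torques, N m; "position": TCP position; "tool_rot": TCP orientation; "ft_force": force on the tool from outside, world axes, zero at the start; "torque": the same for the moment, N m; "grip_width": opening from 0.0 (shut) to 1.0 (fully open); "grip_force": force on a finger pad.
Only numpy, scipy, OpenCV 4.12 (cv2) and the standard library are available. Lean on these libraries where they do the work, as an engineer would, in place of code of your own. Each camera call takes 0.05 s, during which the arm holds its last target. There are 200 camera calls.

## Working session

There is one attempt and no reset: what is moved stays moved. The work goes in short steps, Python scripts to look and compute and a tool call to move; the robot and the scene stay as the last step left them, time stands still between calls to the robot, and variables do not carry over. Pictures are saved under pics/ and viewed, at most 10 in all, crops included, and the job is handed in when it is done.

Besides the shell and the picture viewer there is one more tool, called after "Emit:" as name(argument=value, ...) on one line, values as JSON. jog_arm: Moves the arm, as the interface text tells. Its arguments: {"type":"object","properties":{"rows":{"type":"string"},"force":{"type":"number"}},"required":["rows"]}

```bash
ls; mkdir -p pics; cat > h.py <<'E'
import numpy as np, cv2, pickle
from scipy.spatial.transform import Rotation as R
from bench import ctrl, imaging, ticket
def cap(n,tag):
    d=imaging.get_image(n); cv2.imwrite(f'pics/{tag}.png',d['img']); pickle.dump(d,open(f'pics/{tag}.pkl','wb')); return d
def load(tag): return pickle.load(open(f'pics/{tag}.pkl','rb'))
def Rm(d):
    o=np.array(d['orientation'],float)
    return o if o.shape==(3,3) else R.from_rotvec(o).as_matrix()
def f(d): return 200/np.tan(np.radians(d['vertical_fov'])/2)
def ray(d,u,v):
    r=Rm(d)@np.array([(u-d['cx'])/f(d),(v-d['cy'])/f(d),1]); return np.array(d['origin']),r
def onz(d,u,v,z):
    o,r=ray(d,u,v); return o+r*(z-o[2])/r[2]
def proj(d,p):
    q=Rm(d).T@(np.array(p)-d['origin']); return q[:2]/q[2]*f(d)+[d['cx'],d['cy']]
E
python3 - <<'E'
from h import *
for n in('scene','side','wrist'):
    d=cap(n,n+'0'); print(n,d['origin'],d['orientation'],d['vertical_fov'],d['cx'],d['cy'])
a=[load(n+'0')['img'] for n in('scene','side','wrist')]
print(ctrl.get_state())
E
```

```text
pics
scene [ 0.91998659 -0.84368591  1.25386372] [-2.48324022 -0.64035891  0.19214991] 51.12201897529465 318.0271600801226 195.91647313463227
side [-0.13233289 -0.82557262  1.05135084] [-2.20836848  0.92764529 -0.38661368] 49.044689740643534 317.4905500005884 195.49991121130682
wrist [0.65047804 0.07482896 0.38352864] [ 2.86616557e+00 -1.54217419e-03 -2.79331789e-03] 62.06304823045629 324.47161827325317 199.17976373120467
{'time': 0.15, 'joint_positions': array([ 0.01409655,  0.32160641, -0.070084  ,  1.45135541,  0.02264032,
        1.37082684, -0.05692843]), 'qd': array([ 0.00059931, -0.00103126, -0.00046121, -0.00261747,  0.00062541,
       -0.00022331, -0.00080355]), 'joint_torque': array([ 2.16972071e-04, -4.91794288e+01, -4.04079035e-01, -3.12878716e+01,
       -6.39387709e-02,  4.04033612e-02,  9.90178205e-05]), 'position': array([ 6.49591653e-01, -5.92758270e-05,  2.21762626e-01]), 'tool_rot': array([-2.22079542e+00, -2.22080841e+00,  1.69999291e-03]), 'ft_force': array([ 0.47773872, -0.78218252, -0.69802501]), 'torque': array([-0.01952995, -0.00016923,  0.00461783]), 'grip_force': 0.0, 'grip_width': 1.0004825910368562}
```

View pics/scene0.png

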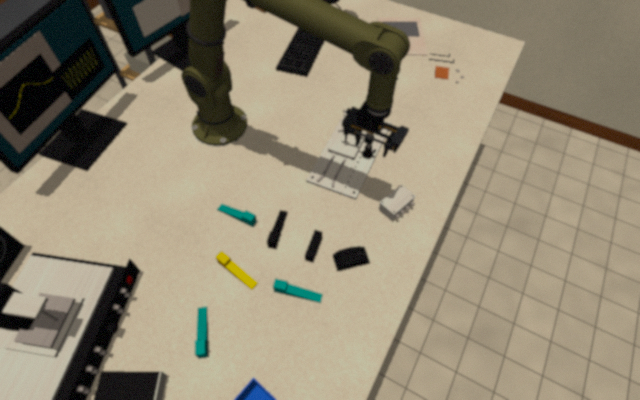

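View pics/side0.png

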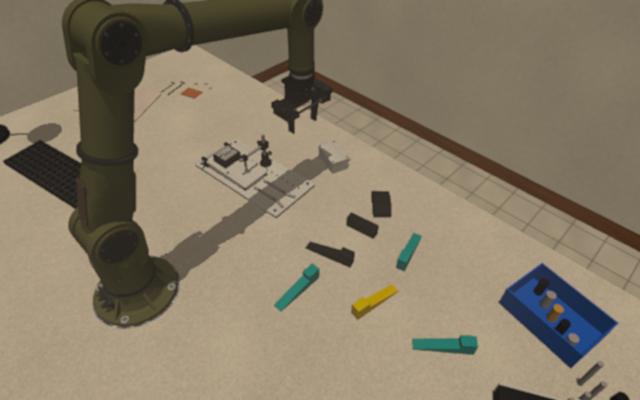

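Candidates for the wedge in the scene view: long black (278,229), black spacer (313,246) and mouse (351,258). The turquoise ones at (238,214), (297,291) and (202,332) and the yellow one at (237,270) are decoys. I choose the long black one and check it in a close crop.

```bash
python3 - <<'E'
from h import *
s=load('scene0');e=load('side0')
a=cv2.resize(s['img'][195:275,255:380],None,fx=6,fy=6,interpolation=cv2.INTER_CUBIC)[:300]
b=cv2.resize(e['img'][185:275,295:400],None,fx=6,fy=6,interpolation=cv2.INTER_CUBIC)
b=cv2.resize(e['img'][125:275,190:400],None,fx=3.5,fy=3.5,interpolation=cv2.INTER_CUBIC)
a=cv2.resize(s['img'][120:270,300-55:455-55],None,fx=1,fy=1)
A=cv2.resize(s['img'][195:275,255:380],(400,256),interpolation=cv2.INTER_CUBIC)
B=cv2.resize(s['img'][120:220,300:420],(384,320),interpolation=cv2.INTER_CUBIC)
C=cv2.resize(e['img'][185:275,295:400],(400,343),interpolation=cv2.INTER_CUBIC)
D=cv2.resize(e['img'][125:225,190:350],(400,250),interpolation=cv2.INTER_CUBIC)
im=np.zeros((600,800,3),np.uint8);im[:256,:400]=A;im[256:256+320,:384]=B;im[:343,400:]=C;im[343:593,400:]=D
cv2.imwrite('pics/crop1.png',im)
for n,d in(('s',s),('e',e)):
    g=d['img'].max(2); m=(g<60).astype(np.uint8)
    k,l,st,c=cv2.connectedComponentsWithStats(m)
    for i in range(1,k):
        if 60<st[i,4]<1500:
            p=onz(d,*c[i],.015)
            if .2<p[0]<.95 and abs(p[1])<.7: print(n,st[i],c[i].round(),p.round(3))
E
```

```text
s [363 135  11  23 135] [368. 146.] [0.579 0.177 0.015]
s [268 212  18  36 267] [276. 231.] [ 0.467 -0.31   0.015]
s [306 232  15  29 225] [313. 246.] [ 0.605 -0.3    0.015]
s [334 248  34  22 538] [350. 258.] [ 0.729 -0.279  0.015]
e [214 153  27  14 139] [227. 160.] [0.506 0.248 0.015]
e [261 153  10  13  83] [265. 160.] [0.601 0.15  0.015]
e [372 192  18  24 398] [381. 203.] [ 0.724 -0.284  0.015]
e [347 214  30  23 360] [362. 225.] [ 0.609 -0.301  0.015]
e [307 243  47  23 454] [333. 253.] [ 0.466 -0.312  0.015]
```

View pics/crop1.png

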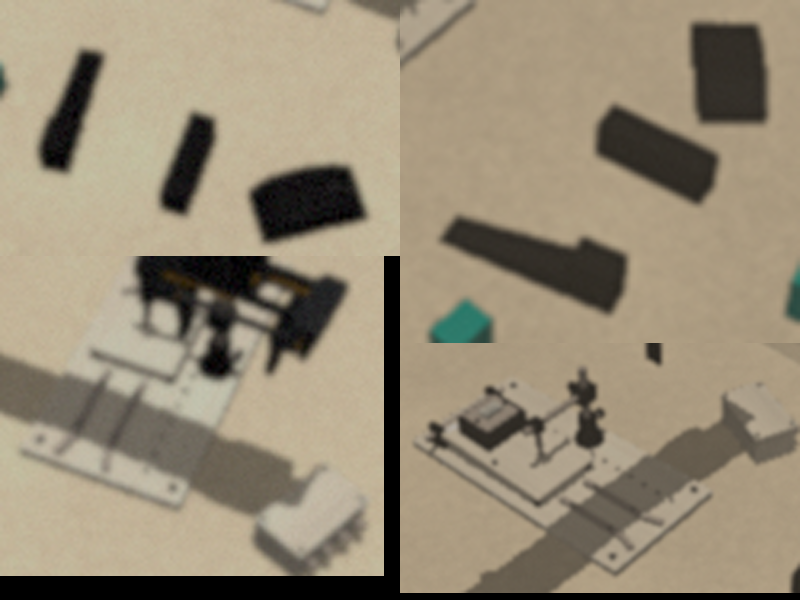

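View pics/wrist0.png

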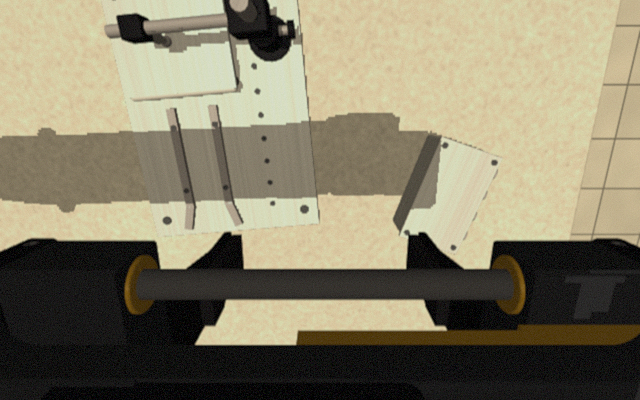

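The crop confirms the long black body: thin nose at scene (283,212), side (309,245), and taller heel at scene (274,242), side (347,258). The wrist view shows the way: the strips run from (170,109)/(211,106) back to (187,200)/(229,195) and then flare, and the bed's front corners are at (163,237)/(320,222).

```bash
python3 - <<'E'
from h import *
s=load('scene0');e=load('side0');w=load('wrist0')
def P(n,d,u,v,z): p=onz(d,u,v,z); print(n,p.round(4)); return p
# bed/strips from wrist
c1=P('bedL',w,163,237,.012);c2=P('bedR',w,320,222,.012);print(np.linalg.norm(c1-c2))
a=P('sL far',w,171,109,.018);b=P('sL near',w,187,200,.018)
c=P('sR far',w,212,106,.018);d=P('sR near',w,229,195,.018)
P('lipL',w,130,99,.03);P('lipR',w,238,90,.03)
n=(a+c)/2-(b+d)/2; print('yaw strips',np.degrees(np.arctan2(n[1],n[0])), np.linalg.norm(n),'bed',np.degrees(np.arctan2(*(c2-c1)[[1,0]]))+90, 'dist strips',np.linalg.norm(a-c),np.linalg.norm(b-d))
# wedge, crop coords -> pix
for nm,u,v,z in(('noseL',440/1,238,0.002),):pass
def S(u,v): return 255+u*125/400,195+v*80/256
def E_(u,v): return 295+(u-400)*105/400,185+v*90/343
P('s nose mid',s,*S(92,50),.004)
P('s nose L',s,*S(79,49),.004);P('s nose R',s,*S(104,54),.004)
P('s rear bottom L',s,*S(42,165),.0);P('s rear bottom R',s,*S(70,171),.0)
P('e noseL',e,*E_(458,216),.004);P('e noseR bot',e,*E_(441,238),.002)
P('e heel top rearR',e,*E_(627,255),.046);P('e heel top front',e,*E_(580,238),.046);P('e rear bot',e,*E_(613,313),0)
P('e heel bot rear far',e,*E_(627,290),0)
E
```

```text
bedL [ 0.4557 -0.0772  0.012 ]
bedR [ 0.6444 -0.0582  0.012 ]
0.1896131121137905
sL far [0.4868 0.0712 0.018 ]
sL near [ 0.4924 -0.0293  0.018 ]
sR far [0.5307 0.0742 0.018 ]
sR near [ 0.5409 -0.0234  0.018 ]
lipL [0.4516 0.0812 0.03  ]
lipR [0.5624 0.0898 0.03  ]
yaw strips 94.56556629687309 0.09938765628839921 bed 95.7392763821357 dist strips 0.04395981367829305 0.048910186327839465
s nose mid [ 0.443  -0.2248  0.004 ]
s nose L [ 0.4299 -0.2306  0.004 ]
s nose R [ 0.4572 -0.2228  0.004 ]
s rear bottom L [ 0.4696 -0.3682  0.    ]
s rear bottom R [ 0.4988 -0.36    0.    ]
e noseL [ 0.4556 -0.2256  0.004 ]
e noseR bot [ 0.4316 -0.2306  0.002 ]
e heel top rearR [ 0.4946 -0.3667  0.046 ]
e heel top front [ 0.4818 -0.3307  0.046 ]
e rear bot [ 0.474  -0.3744  0.    ]
e heel bot rear far [ 0.4978 -0.3679  0.    ]
```

Emit:
jog_arm(rows="-5.5 -2.7 0 0 0 0 -1; -5.5 -2.7 0 0 0 0 -1; -5.5 -2.7 0 0 0 0 -1; -5.5 -2.7 0 0 0 0 -1; -5.5 -2.7 0 0 0 0 -1", force=20)

```text
time: 0.78
position: [0.5138, -0.2766, 0.2224]
tool_rot: [2.221, 2.222, 0.0]
ft_force: [0.2, -0.2, 0.4]
grip_width: 0.994
grip_force: 0.0
```

Emit:
jog_arm(rows="-5.4 -2.6 2 0 0 0 -1; -4.0 -1.0 3 0 0 -0.14 -1; 0 0 3 0 0 -0.15 -1; 0 0 0 0 0 0 -1")

```text
time: 1.27
position: [0.4773, -0.3674, 0.1399]
tool_rot: [-1.877, -2.512, -0.0]
ft_force: [-0.6, -0.4, -0.2]
grip_width: 1.001
grip_force: 0.0
```

```bash
python3 - <<'E'
from h import *
w=cap('wrist','wrist1'); st=ctrl.get_state(); print(st['position'],R.from_rotvec(st['tool_rot']).as_matrix().round(3),st['time'])
print('nose',proj(w,[.443,-.227,0]),'rear',proj(w,[.485,-.368,0]),'tcp',proj(w,st['position']))
E
```

```text
[ 0.47889205 -0.36760384  0.14194501] [[-0.284  0.959 -0.002]
 [ 0.959  0.284  0.002]
 [ 0.002 -0.001 -1.   ]] 1.325
nose [332.45755931  17.71232936] rear [331.9745709  191.82465666] tcp [325.89455117 254.44768865]
```

View pics/wrist1.png

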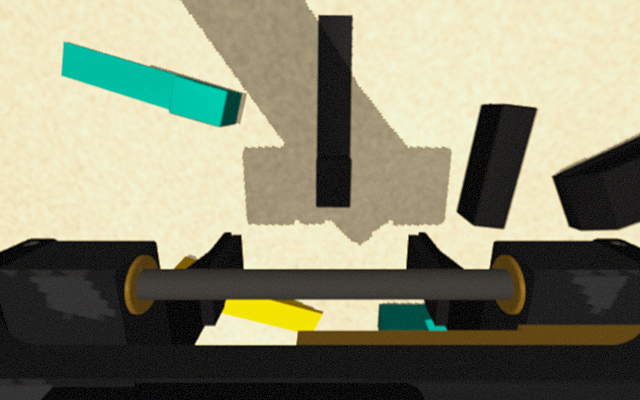

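The wedge lies upright in the view, from nose (335,15) to heel top (318–351, 157–207), well aligned with the tool.

```bash
python3 - <<'E'
from h import *
w=load('wrist1'); p0=np.array([ 0.47889205,-0.36760384,0.14194501]);M=R.from_rotvec([-1.877,-2.512,0]).as_matrix()
fr=onz(w,334,157,.046);re=onz(w,333.5,207,.046);no=onz(w,335.5,15,.004)
print(fr,re,np.linalg.norm(fr-re),no,np.linalg.norm(no-re), 'width',np.linalg.norm(onz(w,317,206,.046)-onz(w,350.5,206,.046)))
h=(fr+re)/2; h=.5*h+.5*(no+(re-no)/np.linalg.norm(re-no)*.13);print('heel',h,'yaw',np.degrees(np.arctan2(*(no-re)[[1,0]])),'tool yaw',np.degrees(np.arctan2(M[1,0],M[0,0])))
h[2]=.016; print('shift cm',M.T@(h-p0)*100)
E
```

```text
[ 0.47435814 -0.33005621  0.046     ] [ 0.48565601 -0.36878438  0.046     ] 0.040342448268267904 [ 0.44498145 -0.22533628  0.004     ] 0.15490570686403707 width 0.026937960908757247
heel [ 0.47956172 -0.34757056  0.04262362] yaw 105.83062978496646 tool yaw 106.46438518907226
shift cm [ 1.84379187  0.67566092 12.60091971]
```

Emit:
jog_arm(rows="1.9 0.65 4 0 0 0.01 -1; 0 0 5 0 0 0 -1; 0 0 3.6 0 0 0 -1; 0 0 0 0 0 0 -0.5; 0 0 0 0 0 0 0.5", force=25)

```text
time: 1.95
position: [0.4821, -0.3491, 0.0194]
tool_rot: [1.888, 2.506, 0.001]
ft_force: [1.1, 0.0, -0.1]
grip_width: 0.854
grip_force: 0.0
```

Emit:
jog_arm(rows="0 0 0 0 0 0 0.9; 0 0 0 0 0 0 0.9; 0 0 0 0 0 0 0.9", force=30)

```text
time: 2.33
position: [0.4805, -0.3487, 0.0176]
tool_rot: [1.889, 2.509, 0.0]
ft_force: [0.7, -0.2, 1.0]
grip_width: 0.521
grip_force: 0.0
```

Emit:
jog_arm(rows="0 0 0 0 0 0 0.9; 0 0 0 0 0 0 0.9; 0 0 0 0 0 0 0.9; 0 0 0 0 0 0 0.9", force=30)

```text
time: 2.82
position: [0.4799, -0.3486, 0.0169]
tool_rot: [-1.89, -2.509, 0.0]
ft_force: [-0.8, -0.5, 1.6]
grip_width: 0.317
grip_force: 29.9
```

Emit:
jog_arm(rows="0 0 -3 0 0 0 0.9; 0 0 -4 0 0 0 0.9; 4.3 2.2 -2 0 0 0 0.9; 4.3 2.2 0 0 0 0 0.9; 4.3 2.2 0 0 0 0 0.9")

```text
time: 3.45
position: [0.5081, -0.2045, 0.1069]
tool_rot: [1.89, 2.509, 0.001]
ft_force: [0.6, -0.3, -1.5]
grip_width: 0.319
grip_force: 29.9
```

Emit:
jog_arm(rows="4.3 2.2 0 0 0 0 0.9; 4.2 2 0 0 0 0 0.9; 0 0 0 0 0 0.1 0.9; 0 0 0 0 0 0.09 0.9; 0 0 0 0 0 0 0.9")

```text
time: 4.08
position: [0.5245, -0.1126, 0.1064]
tool_rot: [-2.117, -2.32, 0.0]
ft_force: [0.4, 0.1, -1.9]
grip_width: 0.315
grip_force: 29.9
```

```bash
python3 - <<'E'
from h import *
w=cap('wrist','wrist2'); st=ctrl.get_state(); print(st['position'],R.from_rotvec(st['tool_rot']).as_matrix().round(3),st['time'],st['ft_force'],st['grip_width'])
E
```

```text
[ 0.52451342 -0.11269829  0.10641914] [[-0.092  0.996 -0.001]
 [ 0.996  0.092  0.   ]
 [ 0.    -0.001 -1.   ]] 4.125 [-0.11302911  0.14846411 -0.6142605 ] 0.3167974038733724
```

View pics/wrist2.png

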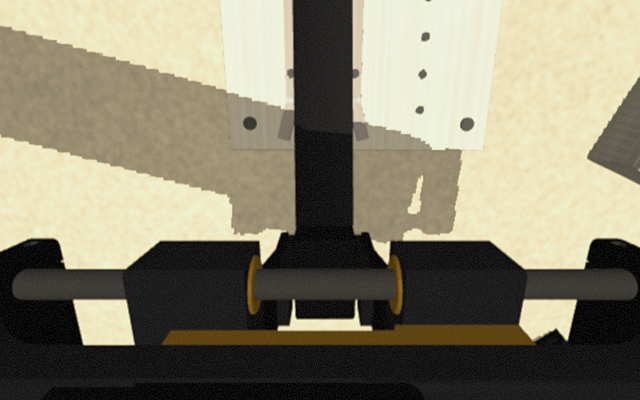

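The wedge is held straight, covering columns 295–352, above the way. The bed's front corners are at (229,150)/(484,150), and the strips show on both sides (about 287 and 360).

```bash
python3 - <<'E'
from h import *
w=load('wrist2');i=w['img'].astype(int)
for r in(20,50,80,100,128): print(r,'L',[tuple(i[r,c,[0,2]]) for c in range(276,300)],'\n  R',[tuple(i[r,c,[0,2]]) for c in range(348,376)])
for n,u,v,z in(('cL',229,150,.012),('cR',484,150,.012),('tL',219,0,.012),('tR',501,0,.012)): print(n,onz(w,u,v,z))
a,b=onz(w,229,150,.012),onz(w,484,150,.012);print(np.linalg.norm(a-b))
E
```

```text
20 L [(np.int64(219), np.int64(237)), (np.int64(223), np.int64(239)), (np.int64(221), np.int64(238)), (np.int64(223), np.int64(239)), (np.int64(222), np.int64(238)), (np.int64(221), np.int64(239)), (np.int64(222), np.int64(239)), (np.int64(208), np.int64(232)), (np.int64(194), np.int64(226)), (np.int64(182), np.int64(221)), (np.int64(183), np.int64(222)), (np.int64(183), np.int64(220)), (np.int64(187), np.int64(225)), (np.int64(184), np.int64(223)), (np.int64(183), np.int64(226)), (np.int64(180), np.int64(220)), (np.int64(146), np.int64(175)), (np.int64(65), np.int64(81)), (np.int64(24), np.int64(24)), (np.int64(22), np.int64(28)), (np.int64(32), np.int64(37)), (np.int64(34), np.int64(40)), (np.int64(25), np.int64(29)), (np.int64(26), np.int64(29))] 
  R [(np.int64(41), np.int64(40)), (np.int64(35), np.int64(36)), (np.int64(31), np.int64(38)), (np.int64(46), np.int64(49)), (np.int64(104), np.int64(128)), (np.int64(176), np.int64(217)), (np.int64(189), np.int64(226)), (np.int64(184), np.int64(223)), (np.int64(178), np.int64(219)), (np.int64(181), np.int64(219)), (np.int64(178), np.int
[... 6635 characters left out ...]
np.int64(125)), (np.int64(97), np.int64(121)), (np.int64(99), np.int64(123)), (np.int64(101), np.int64(122)), (np.int64(99), np.int64(123)), (np.int64(95), np.int64(118)), (np.int64(93), np.int64(118)), (np.int64(104), np.int64(130)), (np.int64(129), np.int64(154)), (np.int64(125), np.int64(158)), (np.int64(130), np.int64(159)), (np.int64(127), np.int64(154)), (np.int64(125), np.int64(155)), (np.int64(125), np.int64(155)), (np.int64(130), np.int64(160)), (np.int64(127), np.int64(161)), (np.int64(126), np.int64(155))]
cL [ 0.44820281 -0.07756554  0.012     ]
cR [ 0.64352445 -0.05992046  0.012     ]
tL [0.44012457 0.02468137 0.012     ]
tR [0.63260096 0.04202445 0.012     ]
0.19611702998352962
```

```bash
python3 - <<'E'
from h import *
w=load('wrist2');p=np.array([0.52451342,-0.11269829,0.10641914]);M=np.array([[-.092,.996,0],[.996,.092,0],[0,0,-1]])
T=lambda u,v,z:(M.T@(onz(w,u,v,z)-p)*1000).round(1)
for r,a,b in((20,283.7,363),(50,284.3,362),(80,285.2,361)): 
    A,B=T(a,r,.018),T(b,r,.018); print('strips',A,B,'mid',(A+B)/2,'w',(B-A)[1])
for r,a,b in((20,293,352.2),(50,293.2,352.2),(80,293.6,352.3),(115,294.3,352.3)):
    x=T(a,r,.105)[0]
    for k in range(3):
        z=.0895+.004+(130-x)*24/110/1000; A,B=T(a,r,z),T(b,r,z); x=A[0]
    print('wedge',A,B,'mid',(A+B)/2,'w',(B-A)[1])
print('bed corners',T(229,150,.012),T(484,150,.012),T(219,0,.012),T(501,0,.012))
E
```

```text
strips [130.8 -26.8  88.4] [130.7  27.1  88.4] mid [130.75   0.15  88.4 ] w 53.900000000000006
strips [112.  -27.1  88.4] [111.9  26.9  88.4] mid [ 1.1195e+02 -1.0000e-01  8.8400e+01] w 54.0
strips [ 92.3 -27.1  88.4] [92.2 26.8 88.4] mid [92.25 -0.15 88.4 ] w 53.900000000000006
wedge [113.1 -13.7   9.2] [113.1  13.8   9.2] mid [1.131e+02 5.000e-02 9.200e+00] w 27.5
wedge [ 99.8 -13.7   6.3] [99.8 13.8  6.3] mid [9.98e+01 5.00e-02 6.30e+00] w 27.5
wedge [ 86.4 -13.7   3.4] [86.4 13.9  3.4] mid [86.4  0.1  3.4] w 27.6
wedge [ 70.6 -13.4  -0. ] [70.5 14.  -0. ] mid [70.55  0.3  -0.  ] w 27.4
bed corners [ 42.  -72.8  94.4] [ 41.6 123.4  94.4] [144.6 -71.4  94.4] [144.2 121.9  94.4]
```

Emit:
jog_arm(rows="3 0 2 0 0 0 0.9; 2.7 0 2.5 0 0 0 0.9; 0 0 1.8 0 0 0 0.9; 0 0 1.0 0 0 0 0.9; 0 0 0 0 0 0 0.9")

```text
time: 4.75
position: [0.5192, -0.0574, 0.0332]
tool_rot: [-2.121, -2.317, 0.002]
ft_force: [0.0, -0.7, -0.7]
grip_width: 0.315
grip_force: 29.9
```

Emit:
jog_arm(rows="0 0 0.2 0 0 0 0.9; 0 0 0.2 0 0 0 0.9; 0 0 0 0 0 0 0.9")

```text
time: 5.12
position: [0.5198, -0.0563, 0.03]
tool_rot: [2.119, 2.319, 0.0]
ft_force: [-0.0, 0.9, -1.1]
grip_width: 0.317
grip_force: 29.9
```

```bash
python3 - <<'E'
from h import *
w=cap('wrist','wrist3'); s=cap('side','side3');st=ctrl.get_state(); print(st['position'],st['tool_rot'],st['time'],st['ft_force'],st['grip_width'])
im=np.zeros((600,640,3),np.uint8); im[:240]=w['img'][:240]; im[240:]=cv2.resize(s['img'][100:235,170:410],(640,360),interpolation=cv2.INTER_CUBIC)
cv2.imwrite('pics/c3.png',im)
E
```

```text
[ 0.51978952 -0.05616373  0.03001825] [2.11902950e+00 2.31882276e+00 3.87416587e-04] 5.225 [ 0.41261517 -0.07195984 -1.80951065] 0.3171914335491058
```

View pics/c3.png

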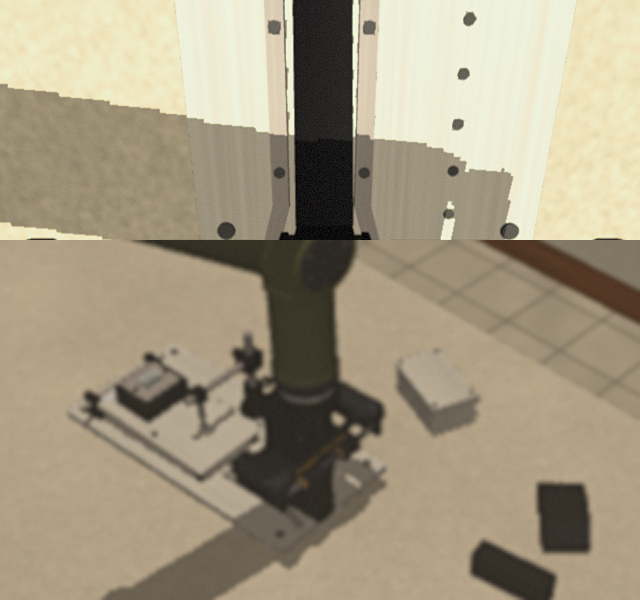

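The wedge sits centred between the strips (columns 294–353). Next I settle it on the bed and open and re-grip lightly, so that it lies flat.

Emit:
jog_arm(rows="0 0 0.1 0 0 0 0.9; 0 0 0.1 0 0 0 0.9; 0 0 0 0 0 0 0.2; 0 0 0 0 0 0 0.2; 0 0 0 0 0 0 0.2")

```text
time: 5.85
position: [0.5196, -0.0561, 0.0277]
tool_rot: [2.119, 2.319, -0.0]
ft_force: [0.8, 0.1, -0.4]
grip_width: 0.396
grip_force: 0.0
```

Emit:
jog_arm(rows="0 0 0 0 0 0 0.9; 0 0 0 0 0 0 0.9; 0 0 0 0 0 0 0.9; 0 0 0 0 0 0 0.9", force=15)

```text
time: 6.35
position: [0.5196, -0.0561, 0.0277]
tool_rot: [-2.119, -2.319, 0.0]
ft_force: [0.0, 0.4, -1.5]
grip_width: 0.32
grip_force: 15.0
```

```bash
cat > ft.py <<'E'
from h import *
import sys
p=[];q=[]
for k in range(int(sys.argv[1])):
    imaging.get_image('side'); s=ctrl.get_state(); p.append(s['ft_force']); q.append(s['position'])
m=np.mean(p,0); c=np.array([-.092,.996,0]); x=np.mean(q,0)
print('t',s['time'],'ft',m.round(2),'sd',np.std(p,0).round(2),'push',-(m@c).round(2),'heel s mm',((x-[0.50638,0.08356,0])@c*1000).round(2),'z',x[2].round(4),s['grip_width'])
E
python3 ft.py 4
```

```text
t 6.55 ft [ 0.2   0.08 -0.5 ] sd [0.4  0.41 0.51] push -0.06 heel s mm -140.32 z 0.0277 0.3202804474233607
```

Emit:
jog_arm(rows="1 0 0 0 0 0 0.9; 1 0 0 0 0 0 0.9; 1 0 0 0 0 0 0.9; 0.8 0 0 0 0 0 0.9; 0 0 0 0 0 0 0.9")

```text
time: 7.18
position: [0.5161, -0.0172, 0.0278]
tool_rot: [-2.117, -2.321, -0.0]
ft_force: [0.0, 0.7, -1.4]
grip_width: 0.319
grip_force: 15.0
```

```bash
python3 ft.py 4; python3 - <<'E'
from h import *
cap('wrist','wrist4')
E
```

```text
t 7.375 ft [-0.09 -0.45 -0.68] sd [0.37 0.32 0.36] push 0.44 heel s mm -102.46 z 0.0278 0.3206447547993808
```

View pics/wrist4.png

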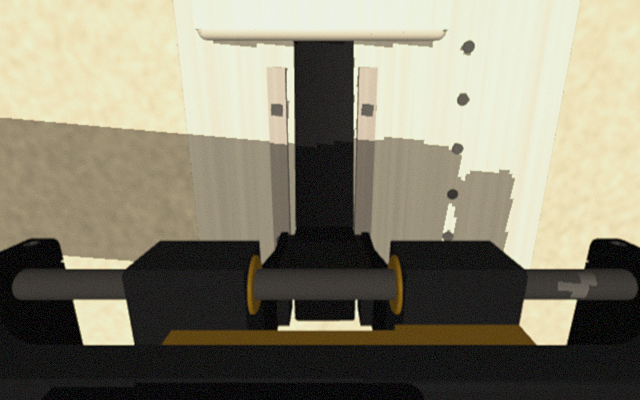

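The nose is under the lip: the lip's front edge is at row 40 and the wedge at columns 295–353, still clear of both strips.

Emit:
jog_arm(rows="0.5 0 0 0 0 0 0.9; 0.5 0 0 0 0 0 0.9; 0.3 0 0 0 0 0 0.9; 0 0 0 0 0 0 0.9")

```text
time: 7.92
position: [0.5149, -0.0046, 0.0277]
tool_rot: [-2.118, -2.32, -0.0]
ft_force: [0.2, 0.9, -1.8]
grip_width: 0.324
grip_force: 15.0
```

```bash
python3 ft.py 5;python3 -c "
from h import *
w=load('wrist4');c=np.array([-.092,.996,0])
print([((onz(w,320,r,.03)-[0.50638,0.08356,0])@c*1000).round(1) for r in (30,35,40)])"
```

```text
t 8.175 ft [-0.12 -0.03 -1.33] sd [0.29 0.18 0.48] push 0.02 heel s mm -89.33 z 0.0278 0.32037675215497297
[np.float64(3.7), np.float64(1.7), np.float64(-0.3)]
```

Emit:
jog_arm(rows="0.3 0 0 0 0 0 0.9; 0.3 0 0 0 0 0 0.9; 0.3 0 0 0 0 0 0.9; 0 0 0 0 0 0 0.9")

```text
time: 8.68
position: [0.5143, 0.0039, 0.0278]
tool_rot: [2.119, 2.319, 0.0]
ft_force: [0.1, -4.1, -2.3]
grip_width: 0.317
grip_force: 15.0
```

```bash
python3 ft.py 6; python3 - <<'E'
from h import *
cap('wrist','wrist5');cap('side','side5');cap('scene','scene5')
a=load('side5')['img'][120:200,190:300];b=load('scene5')['img'][110:190,310:420]
im=np.hstack([cv2.resize(a,(400,291),interpolation=cv2.INTER_CUBIC),cv2.resize(b,(400,291),interpolation=cv2.INTER_CUBIC)]);cv2.imwrite('pics/c5.png',im)
E
```

```text
t 8.975 ft [ 0.35 -2.29 -2.33] sd [0.49 0.27 0.44] push 2.31 heel s mm -80.1 z 0.0277 0.31826052131379917
```

View pics/c5.png

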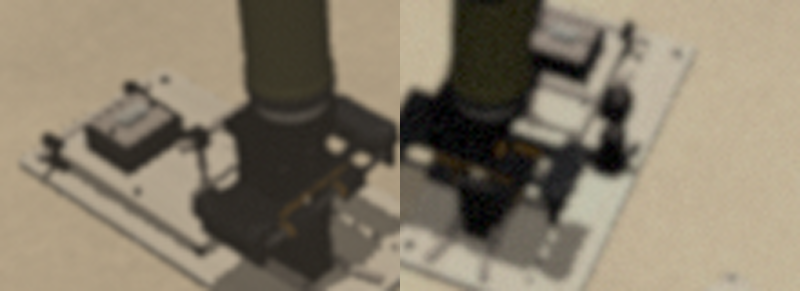

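The side view shows the pin going down to about (248,172), and the gap cannot be resolved there. I'll creep by force instead, with a light grip (7 N) as a fuse.

Emit:
jog_arm(rows="0.1 0 0 0 0 0 0.9; 0.1 0 0 0 0 0 0.9; 0.1 0 0 0 0 0 0.9; 0.1 0 0 0 0 0 0.9", force=7)

```text
time: 9.62
position: [0.5138, 0.0076, 0.0278]
tool_rot: [2.119, 2.319, -0.0]
ft_force: [0.6, -3.1, -2.6]
grip_width: 0.322
grip_force: 7.0
```

Emit:
jog_arm(rows="0.1 0 0 0 0 0 0.9; 0.1 0 0 0 0 0 0.9")

```text
time: 9.88
position: [0.5137, 0.0097, 0.0278]
tool_rot: [2.119, 2.319, 0.0]
ft_force: [1.7, -3.2, -1.0]
grip_width: 0.321
grip_force: 7.0
```

Emit:
jog_arm(rows="0.1 0 0 0 0 0 0.9; 0.1 0 0 0 0 0 0.9")

```text
time: 10.12
position: [0.5135, 0.0117, 0.0278]
tool_rot: [2.119, 2.319, 0.0]
ft_force: [0.7, -2.8, -2.5]
grip_width: 0.322
grip_force: 7.0
```

```bash
python3 - <<'E'
from h import *
cap('wrist','wrist6'); print(ctrl.get_state()['ft_force'])
for t in('wrist4','wrist5','wrist6'):
    g=load(t)['img'].astype(int).sum(2)//3
    # row where black wedge ends (lip front occludes)
    col=g[:235,318:330].mean(1); r=np.where(col<70)[0]
    print(t,'wedge top row',r.min(),'cols',[ (np.where(g[k]<60)[0].min(),np.where(g[k]<60)[0].max()) for k in (r.min()+5,150,200)])
    for k in range(r.min()-14,r.min()+3,4):
        d=np.diff(cv2.GaussianBlur(g[k:k+1].astype(np.float32),(5,1),0)[0]); 
        print('  row',k,[(c,int(d[c])) for c in np.argsort(-abs(d))[:10]])
E
```

```text
[ 0.75142335 -2.4646119  -1.8569902 ]
wrist4 wedge top row 41 cols [(np.int64(295), np.int64(352)), (np.int64(295), np.int64(352)), (np.int64(296), np.int64(352))]
  row 27 [(np.int64(574), -5), (np.int64(573), -4), (np.int64(176), 3), (np.int64(575), -3), (np.int64(175), 2), (np.int64(449), -2), (np.int64(540), -2), (np.int64(177), 2), (np.int64(448), -2), (np.int64(6), -1)]
  row 31 [(np.int64(446), 27), (np.int64(442), -23), (np.int64(445), 22), (np.int64(443), -17), (np.int64(447), 16), (np.int64(441), -15), (np.int64(196), -13), (np.int64(197), -8), (np.int64(195), -8), (np.int64(200), 8)]
  row 35 [(np.int64(444), 21), (np.int64(198), -19), (np.int64(445), 18), (np.int64(199), -14), (np.int64(197), -12), (np.int64(443), 10), (np.int64(441), -8), (np.int64(446), 7), (np.int64(440), -7), (np.int64(201), 6)]
  row 39 [(np.int64(440), 22), (np.int64(439), 21), (np.int64(202), -21), (np.int64(441), 18), (np.int64(203), -18), (np.int64(201), -16), (np.int64(438), 15), (np.int64(204), -14), (np.int64(205), -12), (np.int64(442), 11)]
  row 43 [(np.int64(463), -44), (np.int64(473), 42),
[... 1935 characters left out ...]
3), (np.int64(559), -3)]
  row 106 [(np.int64(465), 36), (np.int64(458), -32), (np.int64(457), -30), (np.int64(466), 29), (np.int64(464), 28), (np.int64(459), -24), (np.int64(456), -18), (np.int64(441), 15), (np.int64(467), 14), (np.int64(463), 13)]
  row 110 [(np.int64(467), 46), (np.int64(466), 41), (np.int64(455), -39), (np.int64(454), -31), (np.int64(456), -30), (np.int64(468), 25), (np.int64(437), 18), (np.int64(453), -17), (np.int64(465), 17), (np.int64(438), 16)]
  row 114 [(np.int64(353), 62), (np.int64(294), -61), (np.int64(293), -61), (np.int64(354), 50), (np.int64(465), 42), (np.int64(352), 42), (np.int64(456), -37), (np.int64(466), 35), (np.int64(295), -33), (np.int64(455), -32)]
```

```bash
cat > liph.py <<'E'
from h import *
def liph(t):
    d=load(t);g=d['img'].astype(int).sum(2)/3
    col=g[:235,312:336].mean(1); r=np.where(col<70)[0].min(); th=110
    r=r-1+(col[r-1]-th)/(col[r-1]-col[r]) if col[r]<th<col[r-1] else r
    c=np.array([-.092,.996,0]);o,v=ray(d,324,r); k=-((o-[0.50638,0.08356,0])@c)/(v@c); q=o+k*v
    return round(r,2),round(q[2]*1000,2)
if __name__=='__main__':
    import sys
    for t in sys.argv[1:]: print(t,liph(t))
E
python3 liph.py wrist4 wrist5 wrist6
```

```text
wrist4 (np.int64(41), np.float64(25.66))
wrist5 (np.float64(93.01), np.float64(33.05))
wrist6 (np.int64(112), np.float64(52.09))
```

```bash
cat > m.py <<'E'
from h import *
import sys
def edge(x,lo,hi,sgn):
    d=np.diff(cv2.GaussianBlur(x.astype(np.float32).reshape(1,-1),(5,1),0)[0])*sgn; s=np.clip(d[lo:hi],2,None)-2; return (np.arange(lo,hi)*s).sum()/max(s.sum(),1e-6)+.5
def meas(t):
    d=load(t);g=d['img'].astype(int).sum(2)/3
    r=np.where(g[:235,318:330].mean(1)<70)[0].min()
    row=g[r-7:r-4].mean(0); L=edge(row,192,212,-1); Rr=edge(row,428,450,1)
    M=Rm(d); dep=.110*f(d)/(Rr-L); v=(r-6-d['cy'])/f(d)
    q=np.array(d['origin'])+M@np.array([0,v*dep,dep])
    rear=g[300:325,310:335].mean(1).round().astype(int)
    print(t,'r',r,'L,R',L.round(2),Rr.round(2),'lip z mm',(q[2]*1000).round(2),'s',((q-[0.50638,0.08356,0])@[-.092,.996,0]*1000).round(2),'rear',rear[12:24])
for t in sys.argv[1:]: meas(t)
E
python3 m.py wrist4 wrist5 wrist6
```

```text
wrist4 r 41 L,R 198.54 444.88 lip z mm 26.94 s 2.24 rear [ 16  14  16  18  16  15  13  29  94 172 218 220]
wrist5 r 94 L,R 201.72 442.04 lip z mm 29.46 s 2.31 rear [ 16  15  16  14  17  15  10  32  98 183 229 231]
wrist6 r 112 L,R 201.79 441.62 lip z mm 31.38 s 2.27 rear [ 14  14  17  17  15  13  11  31 100 183 229 231]
```

Image measurement works: the lip has risen 4.4 mm and the grip has not slipped. Creeping on.

Emit:
jog_arm(rows="0.1 0 0 0 0 0 0.9; 0.1 0 0 0 0 0 0.9")

```text
time: 10.42
position: [0.5133, 0.0137, 0.0278]
tool_rot: [2.119, 2.319, -0.0]
ft_force: [-0.5, -2.8, -1.8]
grip_width: 0.324
grip_force: 7.0
```

Emit:
jog_arm(rows="0.1 0 0 0 0 0 0.9; 0.1 0 0 0 0 0 0.9")

```text
time: 10.68
position: [0.5131, 0.0157, 0.0278]
tool_rot: [2.119, 2.319, 0.0]
ft_force: [0.2, -3.7, -2.4]
grip_width: 0.322
grip_force: 7.0
```

```bash
python3 ft.py 4; python3 -c "
from h import *
cap('wrist','w7')"; python3 m.py w7
```

```text
t 10.875 ft [ 0.5  -2.57 -1.63] sd [0.18 0.51 0.92] push 2.61 heel s mm -68.03 z 0.0278 0.3194737985666901
w7 r 1 L,R 211.5 0.5 lip z mm 385.46 s -48.65 rear [ 14  15  17  15  16  14  12  32  99 182 229 231]
```

```bash
sed -i 's/r=np.where(g\[:235,318:330\].mean(1)<70)\[0\].min()/m=g[:235,318:330].mean(1); r=np.where(m[:225]>=70)[0].max()+1/' m.py; python3 m.py wrist6 w7; python3 -c "
from h import *
g=load('w7')['img'].astype(int).sum(2)//3
print(g[0:60:4,290:360:4])"
```

```text
wrist6 r 112 L,R 201.79 441.62 lip z mm 31.38 s 2.27 rear [ 14  14  17  17  15  13  11  31 100 183 229 231]
w7 r 122 L,R 202.23 441.33 lip z mm 32.16 s 2.02 rear [ 14  15  17  15  16  14  12  32  99 182 229 231]
[[150 141 153 155 148 151  58  71  74  70  80 154 151 147 151 152 153 145]
 [150 144 147 151 150 148 149  90  71 113 151 156 147 149 151 151 152 145]
 [232 234 236 233 232 227 145 146 146 145 154 154 150 145 149 152 173 232]
 [232 231 234 235 233 227 150 147 145 146 147 152 148 147 151 152 232 232]
 [232 233 234 235 234 228 147 146 144 144 148 153 148 143 190 156 230 232]
 [232 232 234 236 236 234 235 232 233 193 196 190 150 147 236 233 234 232]
 [233 232 234 236 234 231 235 233 233 235 234 235 232 235 234 235 233 234]
 [232 234 233 235 235 230 233 233 233 233 234 236 232 233 234 235 235 235]
 [234 230 232 233 236 232 233 233 233 232 234 235 233 234 236 235 233 232]
 [233 231 234 235 233 232 232 231 234 233 234 235 235 232 234 234 235 235]
 [233 233 234 234 234 234 234 233 233 234 234 236 234 234 234 235 234 232]
 [235 233 234 235 234 233 233 232 233 236 234 235 234 235 234 235 234 234]
 [233 234 233 237 234 233 231 235 232 234 234 235 232 233 234 235 233 232]
 [232 230 235 236 234 234 235 233 235 231 234 236 234 235 234 236 235 233]
 [235 233 233 237 234 231 234 233 235 234 234 235 232 234 235 236 234 234]]
```

Emit:
jog_arm(rows="0.1 0 0 0 0 0 0.9; 0.1 0 0 0 0 0 0.9")

```text
time: 11.18
position: [0.513, 0.0175, 0.0278]
tool_rot: [2.119, 2.319, -0.0]
ft_force: [1.0, -3.3, -2.4]
grip_width: 0.32
grip_force: 7.0
```

Emit:
jog_arm(rows="0.1 0 0 0 0 0 0.9; 0.1 0 0 0 0 0 0.9")

```text
time: 11.42
position: [0.5128, 0.0197, 0.0278]
tool_rot: [2.119, 2.319, -0.0]
ft_force: [0.1, -2.9, -1.4]
grip_width: 0.32
grip_force: 7.0
```

```bash
python3 ft.py 3; python3 -c "
from h import *
cap('wrist','w8')"; python3 m.py w8
```

```text
t 11.575 ft [-0.05 -2.69 -1.9 ] sd [0.27 0.51 0.54] push 2.67 heel s mm -64.05 z 0.0278 0.31914013977081007
w8 r 131 L,R 202.43 441.19 lip z mm 33.07 s 2.0 rear [ 16  15  16  15  16  15  10  32  99 182 229 231]
```

Emit:
jog_arm(rows="0.1 0 0 0 0 0 0.9; 0.1 0 0 0 0 0 0.9")

```text
time: 11.88
position: [0.5126, 0.0215, 0.0278]
tool_rot: [2.119, 2.319, -0.0]
ft_force: [0.1, -3.1, -1.9]
grip_width: 0.323
grip_force: 7.0
```

Emit:
jog_arm(rows="0.1 0 0 0 0 0 0.9; 0.1 0 0 0 0 0 0.9")

```text
time: 12.12
position: [0.5124, 0.0237, 0.0278]
tool_rot: [2.119, 2.319, 0.0]
ft_force: [0.4, -2.6, -1.2]
grip_width: 0.318
grip_force: 7.0
```

```bash
python3 ft.py 3; python3 -c "
from h import *
w=cap('wrist','w9')
cv2.imwrite('pics/w9c.png',cv2.resize(w['img'][:140,200:450],(800,448),interpolation=cv2.INTER_CUBIC))"; python3 m.py w9
```

```text
t 12.275 ft [-0.09 -2.82 -2.77] sd [0.16 0.42 0.22] push 2.8 heel s mm -60.06 z 0.0278 0.31798126412117156
w9 r 140 L,R 202.47 441.07 lip z mm 34.09 s 2.01 rear [ 14  14  16  16  16  13  10  31  99 182 228 231]
```

View pics/w9c.png

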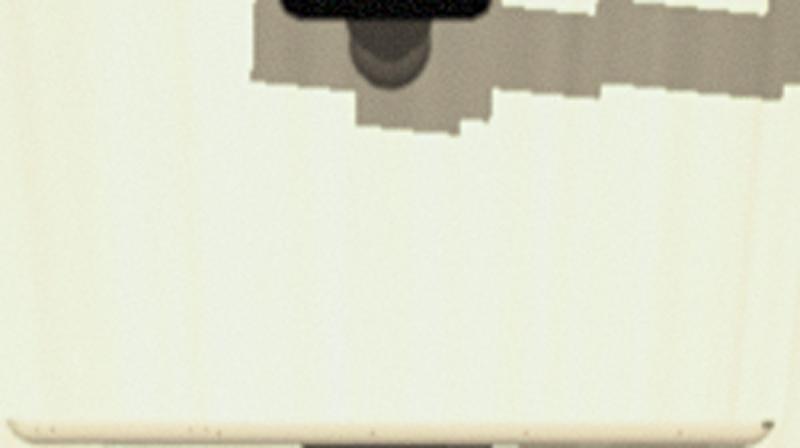

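The last picture shows the ball tip at wrist pixel (322,15), bottom at row 27.5 and about 25 px wide, with no contact evident yet.

```bash
python3 - <<'E'
from h import *
d=load('w9');c=np.array([-.092,.996,0]);O=np.array([0.50638,0.08356,0])
g=d['img'].astype(int).sum(2)//3
for r in(6,10,14,18,22,26): 
    x=g[r,295:350]; k=np.where(x<120)[0]; print(r,295+k.min() if len(k) else 0,295+k.max() if len(k) else 0,x[20:34:4])
for D in(24.5,25.3,26):
    dep=.010*f(d)/D
    for row in(14,15,16):
        o,v=ray(d,322,row); q=o+v*dep*1.05
        s=(q-O)@c*1000; plate=(32+7.1*(1-(s-4)/201)); print(D,row,'ball z',(q[2]*1000).round(1),'s',s.round(1),'bottom',(q[2]*1000-5).round(1),'plate',plate.round(1))
E
```

```text
6 295 348 [32 33 44 41]
10 309 334 [62 67 59 64]
14 309 334 [63 62 55 57]
18 310 333 [88 66 60 86]
22 312 331 [71 76 78 75]
26 316 327 [121  68  60 105]
24.5 14 ball z 31.1 s 52.4 bottom 26.1 plate 37.4
24.5 15 ball z 31.2 s 52.0 bottom 26.2 plate 37.4
24.5 16 ball z 31.3 s 51.6 bottom 26.3 plate 37.4
25.3 14 ball z 36.1 s 51.2 bottom 31.1 plate 37.4
25.3 15 ball z 36.2 s 50.8 bottom 31.2 plate 37.4
25.3 16 ball z 36.3 s 50.4 bottom 31.3 plate 37.5
26 14 ball z 40.2 s 50.2 bottom 35.2 plate 37.5
26 15 ball z 40.3 s 49.9 bottom 35.3 plate 37.5
26 16 ball z 40.4 s 49.5 bottom 35.4 plate 37.5
```

Emit:
jog_arm(rows="0.1 0 0 0 0 0 0.9; 0.1 0 0 0 0 0 0.9")

```text
time: 12.58
position: [0.5122, 0.0255, 0.0278]
tool_rot: [2.119, 2.319, -0.0]
ft_force: [-0.4, -2.3, -2.4]
grip_width: 0.321
grip_force: 7.0
```

Emit:
jog_arm(rows="0.1 0 0 0 0 0 0.9; 0.1 0 0 0 0 0 0.9")

```text
time: 12.82
position: [0.5121, 0.0276, 0.0278]
tool_rot: [2.119, 2.319, 0.0]
ft_force: [0.8, -3.4, -2.6]
grip_width: 0.325
grip_force: 7.0
```

Emit:
jog_arm(rows="0.1 0 0 0 0 0 0.9; 0.1 0 0 0 0 0 0.9")

```text
time: 13.08
position: [0.5119, 0.0296, 0.0278]
tool_rot: [2.119, 2.319, -0.0]
ft_force: [0.4, -2.3, -1.6]
grip_width: 0.321
grip_force: 7.0
```

```bash
python3 ft.py 4; python3 -c "
from h import *
cap('wrist','w10')"; python3 m.py w10; python3 - <<'E'
from h import *
for t in('w8','w9','w10'):
    g=load(t)['img'].astype(int).sum(2)//3; print(t,g[4:50:2,322])
E
```

```text
t 13.275 ft [-0.12 -2.29 -2.21] sd [0.22 0.3  0.37] push 2.27 heel s mm -54.04 z 0.0278 0.32094768774501964
w10 r 153 L,R 203.71 438.81 lip z mm 33.42 s 1.97 rear [ 15  15  16  17  16  15  11  32  99 181 229 231]
w8 [ 58  62  80  87  72  63  97 146 149 144 145 146 147 204 232 233 233 231
 232 233 233 230 234]
w9 [  2  37  59  63  58  62  62  66  82  80  73  64 121 148 144 146 152 140
 194 234 233 234 233]
w10 [ 38  41  33  35  32  18  19  10   3  16   0   2   4  23  58  64  65  85
  82  62 104 147 150]
```

```bash
python3 - <<'E'
from h import *
for t,r in(('w9',140),('w10',153)):
    g=load(t)['img'].astype(int).sum(2)//3
    for k in range(r-10,r+2,2): print(t,k-r,g[k,196:212],g[k,430:448])
E
```

```text
w9 -10 [228 226 229 232 232 232 228 223 230 230 229 232 234 233 230 233] [233 231 232 231 233 232 232 234 230 226 229 227 233 233 231 230 229 230]
w9 -8 [228 230 227 230 228 227 201 196 203 211 218 220 224 224 224 221] [224 222 227 226 225 224 222 215 165 136 132 161 219 231 228 227 230 230]
w9 -6 [230 228 228 229 230 229 224 210 187 197 207 212 212 211 210 196] [213 217 217 215 219 215 213 211 196 179 181 213 226 227 226 230 228 231]
w9 -4 [229 229 228 226 228 229 229 227 212 202 188 187 183 189 194 190] [201 199 202 201 200 196 191 186 184 203 222 229 226 228 228 228 230 228]
w9 -2 [229 231 230 227 229 229 227 228 228 230 224 214 203 190 176 172] [163 164 160 173 176 177 192 212 224 234 231 228 226 228 230 229 229 231]
w9 0 [230 228 229 228 228 227 228 225 225 231 228 232 231 229 231 225] [136 140 158 199 206 207 214 214 216 209 210 208 215 229 227 230 230 229]
w10 -10 [230 230 229 230 233 232 234 234 234 233 234 232 234 232 233 232] [233 231 234 234 232 231 233 232 232 233 235 235 232 231 233 231 230 233]
w10 -8 [228 230 228 226 230 226 212 203 209 214 220 225 225 228 226 229] [228 229 230 226 230 229 228 217 186 173 175 187 186 191 208 213 215 214]
w10 -6 [231 230 226 231 229 230 223 211 190 200 212 218 216 213 202 201] [147 146 144 142 146 142 145 141 128 116 111 129 135 139 138 139 137 139]
w10 -4 [231 229 229 230 229 228 230 225 206 195 194 193 201 204 195 194] [119 125 124 122 122 122 116 117 111 117 132 142 146 141 142 141 143 144]
w10 -2 [230 231 229 230 227 229 232 229 229 222 211 202 195 184 171 166] [109 109 107 105 106 114 117 119 131 144 143 142 142 143 142 142 144 146]
w10 0 [232 229 233 230 231 228 227 230 228 226 229 230 231 231 227 227] [132 129 127 131 143 139 144 143 142 140 142 139 139 142 144 142 143 143]
```

Emit:
jog_arm(rows="0.1 0 0 0 0 0 0.9; 0.1 0 0 0 0 0 0.9")

```text
time: 13.58
position: [0.5117, 0.0315, 0.0278]
tool_rot: [2.119, 2.319, -0.0]
ft_force: [-0.3, -3.3, -2.0]
grip_width: 0.323
grip_force: 7.0
```

Emit:
jog_arm(rows="0.1 0 0 0 0 0 0.9; 0.1 0 0 0 0 0 0.9")

```text
time: 13.82
position: [0.5115, 0.0336, 0.0278]
tool_rot: [2.119, 2.319, -0.0]
ft_force: [1.0, -3.1, -2.5]
grip_width: 0.321
grip_force: 7.0
```

Emit:
jog_arm(rows="0.1 0 0 0 0 0 0.9; 0.1 0 0 0 0 0 0.9")

```text
time: 14.08
position: [0.5113, 0.0356, 0.0278]
tool_rot: [2.119, 2.319, -0.0]
ft_force: [0.8, -2.2, -2.3]
grip_width: 0.32
grip_force: 7.0
```

```bash
python3 ft.py 4; python3 -c "
from h import *
cap('wrist','w11')
for t,c in(('w9',0),('w10',0),('w11',0)):
    g=load(t)['img'].astype(int).sum(2)//3
    m=((g[:120,300:345]<110)).astype(int); rows=m.sum(1); print(t,rows[10:90])
"; python3 m.py w11
```

```text
t 14.275 ft [ 0.45 -2.41 -2.82] sd [0.41 0.82 0.31] push 2.44 heel s mm -48.04 z 0.0278 0.3234066422689138
w9 [25 26 26 26 26 26 25 24 24 23 22 22 20 18 16 14 12  8  0  0  0  0  0  0
  0  0  0  0  0  0  0  0  0  0  0  0  0  0  0  0  0  0  0  0  0  0  0  0
  0  0  0  0  0  0  0  0  0  0  0  0  0  0  0  0  0  0  0  0  0  0  0  0
  0  0  0  0  0  0  0  0]
w10 [45 45 45 45 45 45 45 45 45 45 45 45 45 45 45 45 45 45 45 45 45 45 25 24
 24 24 22 22 20 20 18 16 14 10  5  0  0  0  0  0  0  0  0  0  0  0  0  0
  0  0  0  0  0  0  0  0  0  0  0  0  0  0  0  0  0  0  0  0  0  0  0  0
  0  0  0  0  0  0  0  0]
w11 [45 45 45 45 45 45 45 45 45 45 45 45 45 45 45 45 45 45 45 45 45 45 45 45
 45 45 45 45 45 45 45 45 45 45 45 45 45 45 45 45 45 45 45 45 45 45 18 16
 14 11  6  0  0  0  0  0  0  0  0  0  0  0  0  0  0  0  0  0  0  0  0  0
  0  0  0  0  0  0  0  0]
w11 r 166 L,R 0.5 441.33 lip z mm 107.26 s 13.61 rear [ 15  17  13  15  15  14  12  32  98 182 228 231]
```

```bash
python3 - <<'E'
from h import *
from scipy.optimize import least_squares
c=np.array([-.092,.996,0]);O=np.array([0.50638,0.08356,0])
obs=[]
for t in('w7','w8','w9','w10','w11'):
    d=load(t);g=d['img'].astype(float).sum(2)/3
    x=g[:80,320:324].mean(1); e=[k for k in range(79) if x[k]<105<=x[k+1]]; k=max(e); row=k+(105-x[k])/(x[k+1]-x[k])
    o,v=ray(d,322,row); v/=np.linalg.norm(v); S=(o-O)@c; obs.append((S,o[2],v@c,v[2])); print(t,round(row,2),S,o[2])
def res(p):
    r=[]
    for S,z,a,b in obs:
        n=np.array([-b,a]); r.append(((p-[S,z])@(n/np.hypot(a,b)))/.005)
    return np.array(r)
for sg in(1,-1):
    q=least_squares(lambda p:res(p)-sg,[.05,.045]); J=q.jac;cov=np.linalg.inv(J.T@J)*(q.fun**2).sum()/3
    s,z=q.x; rise=.218*(91.5-48.04); print('center',q.x*1000,'sd',np.sqrt(np.diag(cov))*1000,'bottom',z*1000-5,'plate',32+rise*(205-s*1000)/201, 'res',q.fun)
E
```

```text
w7 4.8 0.0067323295175881846 0.18975012991073903
w8 16.23 0.010724491028818062 0.18975331594431363
w9 27.53 0.014731132098810924 0.18975195112025853
w10 43.95 0.020732728029027037 0.18975165327497845
w11 60.27 0.02673403620590716 0.18975329759486856
center [49.23892034 45.94286567] sd [0.04923009 0.24448203] bottom 40.94286566775921 plate 39.34191085483253 res [-0.00141863  0.00204263  0.00338005 -0.00737832  0.00337822]
center [39.40170752 44.08330283] sd [0.05804641 0.28826486] bottom 39.083302825943555 plate 39.805594977418004 res [ 0.00082363  0.00145452  0.00131171 -0.00903851  0.00546098]
```

The tip is triangulated at bottom z ≈ 40.9 mm (±1), with the plate at ≈ 39.3 there, so roughly 7–10 mm of push is left.

Emit:
jog_arm(rows="0.1 0 0 0 0 0 0.9; 0.1 0 0 0 0 0 0.9")

```text
time: 14.58
position: [0.5112, 0.0374, 0.0278]
tool_rot: [2.119, 2.319, -0.0]
ft_force: [0.3, -3.0, -3.8]
grip_width: 0.323
grip_force: 7.0
```

Emit:
jog_arm(rows="0.1 0 0 0 0 0 0.9; 0 0 0 0 0 0 0.9")

```text
time: 14.82
position: [0.5111, 0.0387, 0.0278]
tool_rot: [-2.119, -2.319, -0.0]
ft_force: [-0.9, -1.9, -2.6]
grip_width: 0.324
grip_force: 7.0
```

```bash
python3 ft.py 6
```

```text
t 15.125 ft [ 0.23 -1.94 -2.83] sd [0.45 0.36 0.32] push 1.95 heel s mm -45.09 z 0.0278 0.32061358016392355
```

Emit:
jog_arm(rows="0.1 0 0 0 0 0 0.9; 0 0 0 0 0 0 0.9")

```text
time: 15.38
position: [0.511, 0.0395, 0.0278]
tool_rot: [2.119, 2.319, -0.0]
ft_force: [-0.7, -2.2, -2.6]
grip_width: 0.324
grip_force: 7.0
```

```bash
python3 ft.py 6
```

```text
t 15.675 ft [ 0.3  -2.64 -2.43] sd [0.63 0.33 0.45] push 2.65 heel s mm -44.35 z 0.0278 0.3193631316568245
```

Emit:
jog_arm(rows="0.1 0 0 0 0 0 0.9; 0 0 0 0 0 0 0.9")

```text
time: 15.92
position: [0.5109, 0.0406, 0.0278]
tool_rot: [2.119, 2.319, 0.0]
ft_force: [0.9, -2.7, -2.3]
grip_width: 0.326
grip_force: 7.0
```

```bash
python3 ft.py 6
```

```text
t 16.225 ft [ 0.12 -2.4  -2.44] sd [0.37 0.4  0.62] push 2.4 heel s mm -43.18 z 0.0278 0.31671237162700305
```

Emit:
jog_arm(rows="0.1 0 0 0 0 0 0.9; 0 0 0 0 0 0 0.9")

```text
time: 16.48
position: [0.5108, 0.0415, 0.0278]
tool_rot: [2.119, 2.319, -0.0]
ft_force: [-0.0, -3.2, -2.4]
grip_width: 0.322
grip_force: 7.0
```

```bash
python3 ft.py 4
```

```text
t 16.675 ft [ 0.3  -2.57 -2.47] sd [0.34 0.24 0.42] push 2.59 heel s mm -42.28 z 0.0278 0.32140973284470564
```

Emit:
jog_arm(rows="0.1 0 0 0 0 0 0.9; 0 0 0 0 0 0 0.9")

```text
time: 16.92
position: [0.5107, 0.0424, 0.0278]
tool_rot: [2.119, 2.319, -0.0]
ft_force: [0.7, -3.0, -2.3]
grip_width: 0.32
grip_force: 7.0
```

```bash
python3 ft.py 6
```

```text
t 17.225 ft [ 0.38 -3.28 -2.85] sd [0.38 0.67 0.27] push 3.3 heel s mm -41.42 z 0.0278 0.32285822860863167
```

```bash
python3 ft.py 6; python3 -c "
from h import *
cap('wrist','w12')
for t in('w11','w12'): print(load(t)['img'][311:325,310:335].mean((1,2)).round(0))"
```

```text
t 17.525 ft [ 0.26 -3.47 -2.86] sd [0.32 0.3  0.18] push 3.48 heel s mm -41.42 z 0.0278 0.321064187077949
[ 16.  15.  17.  13.  15.  15.  14.  12.  32.  98. 182. 228. 231. 228.]
[ 14.  14.  16.  14.  19.  14.  15.   9.  32.  99. 182. 229. 231. 228.]
```

Emit:
jog_arm(rows="0.05 0 0 0 0 0 0.9; 0 0 0 0 0 0 0.9")

```text
time: 17.82
position: [0.5107, 0.0429, 0.0278]
tool_rot: [2.119, 2.319, -0.0]
ft_force: [0.5, -3.8, -3.7]
grip_width: 0.323
grip_force: 7.0
```

```bash
python3 ft.py 8
```

```text
t 18.225 ft [ 0.5  -4.11 -3.31] sd [0.51 0.42 0.53] push 4.14 heel s mm -40.91 z 0.0278 0.32199027884943465
```

Push rose 2.5 → 3.4 → 4.1 N over the last 1.5 mm without slip, so the plate is lightly on the tip (~2 N). I release now.

Emit:
jog_arm(rows="0 0 0 0 0 0 0.3; 0 0 0 0 0 0 0; 0 0 0 0 0 0 0; 0 0 0 0 0 0 0")

```text
time: 18.73
position: [0.5109, 0.0434, 0.028]
tool_rot: [2.119, 2.319, 0.001]
ft_force: [-0.4, -0.0, 0.0]
grip_width: 0.488
grip_force: 0.0
```

Emit:
jog_arm(rows="0 0 -1 0 0 0 0; 0 0 -3 0 0 0 0; 0 0 -4 0 0 0 0; -2 0 -5 0 0 0 0; -5 0 0 0 0 0 0")

```text
time: 19.35
position: [0.5206, -0.0246, 0.1635]
tool_rot: [2.108, 2.32, 0.012]
ft_force: [1.4, -0.3, -0.6]
grip_width: 0.495
grip_force: 0.0
```

Emit:
jog_arm(rows="-6 0 0 0 0 0 0; -6 0 0 0 0 0 0; 0 0 0 0 0 0 0; 0 0 0 0 0 0 0")

```text
time: 19.85
position: [0.5279, -0.1456, 0.1582]
tool_rot: [-2.119, -2.319, -0.002]
ft_force: [0.0, 1.7, -0.9]
grip_width: 0.498
grip_force: 0.0
```

```bash
python3 - <<'E'
from h import *
st=ctrl.get_state();print(st['time'],st['position'],st['ft_force'])
w=cap('wrist','w13');s=cap('scene','scene13');cap('side','side13')
im=np.hstack([cv2.resize(w['img'],(480,300)),cv2.resize(s['img'][120:220,300:400],(300,300),interpolation=cv2.INTER_CUBIC)]);cv2.imwrite('pics/c13.png',im)
c=np.array([-.092,.996,0]);O=np.array([0.50638,0.08356,0])
for d in(load('scene13'),load('side13')):
    g=d['img'].max(2)
    for nm,z,ds in(('heel top',.058,0),):
        p=O+c*(-.0409);p[2]=z;u,v=proj(d,p).round().astype(int);print('pred heel top px',u,v,g[v-3:v+4,u])
    m=(g<60).astype(np.uint8);k,l,stt,ce=cv2.connectedComponentsWithStats(m)
    for i in range(1,k):
        if 60<stt[i,4]<1500:
            q=onz(d,*ce[i],.015)
            if .4<q[0]<.95 and abs(q[1])<.4: print(stt[i],q.round(3))
# wedge heel in wrist
g=w['img'].max(2);m=(g<60).astype(np.uint8);m[235:]=0;k,l,stt,ce=cv2.connectedComponentsWithStats(m)
for i in range(1,k):
    if stt[i,4]>300: x,y,ww,h,_=stt[i]; print('w',stt[i],[(((onz(w,x+ww/2,r,.058)-O)@c)*1000).round(1) for r in(y,y+h)])
E
```

```text
19.85 [ 0.52788072 -0.14560239  0.15818503] [ 0.03856368  1.66680613 -0.86305554]
pred heel top px 336 156 [39 31 19 23 21 29 44]
[345 120  20  14 109] [0.483 0.241 0.015]
[363 135  10  23 130] [0.58  0.175 0.015]
[306 232  15  29 224] [ 0.605 -0.3    0.015]
[334 248  34  22 538] [ 0.73  -0.279  0.015]
pred heel top px 265 178 [52 47 46 47 50 46 48]
[214 152  26  14 139] [0.507 0.254 0.015]
[261 153  10  13  79] [0.603 0.151 0.015]
[252 173  21  18 196] [0.521 0.066 0.015]
[372 192  18  24 399] [ 0.724 -0.284  0.015]
[347 214  30  23 360] [ 0.609 -0.301  0.015]
```

```bash
python3 -c "
from h import *
print(ticket.close_job())"
```

```text
the job is handed in; nothing more can be done
None
```

The job is handed in at about 20 s: the wedge lies in the way with its heel where I left it, holding the plate up against the tip at an estimated 2 N. I inferred contact from the push force rising from 2.5 to 4.1 N and did not see it directly. The spacer and mouse measure as unmoved; I did not re-measure the box.

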